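Jack up the side of a portable cooker and hold it

TASK

I need to fit a new rubber foot under the portable induction cooker. Take the small lever jack and stand it flat on the worktop with its saddle centred under the round pad of the cooker's lift tongue (the flat steel tongue with a raised ring on top, not the cable cleat beside it), then push the jack's handle all the way down so that the cooker's side is lifted. Finish while still holding the handle down, with the jack alone carrying that side, and don't shove the cooker out of place or disturb the egg timer or the onion.

Things in the scene. Friction and masses are not known exactly. Their poses are not given: they have to be found in the camera images.
- cooker: Portable induction cooker, loose, 2 to 3 kg: flat steel box 240 (x) x 260 (y) mm, black top 64 mm high, four rubber feet 14 mm high. Origin: centre of its underside at worktop height; z up. On its -x side (towards room +y) it has a steel lift tongue, 60 mm wide, reaching 56 mm out, top at 58 mm (ring 60), and 110 mm from it towards local +y a smaller T-shaped black cable cleat.
- lift_point (a point): Centre of the underside of the round rubber pad (50 mm) under the tongue, 46 mm above the worktop, at x -150, y -40 mm in the cooker's frame: 30 mm out from its side, the tongue ends 26 mm farther out. Axes as the cooker's. The saddle goes in from outside, moving along the cooker's +x with the jack's yaw equal to the cooker's, 12 mm below the pad; not from above.
- jack: Loose lever jack, 0.7 kg: grey base plate 220 (x -130 to +90) x 80 x 8 mm; in its middle two upright cheek plates (x -28 to +28, 42 mm over their outsides in y, tops 75 mm high) with a steel lever pivoted between them 45 mm up. Saddle to its +x, handle rising to -x. Origin: between the cheeks, at the underside; z up. Grip the cheeks from above, fingers closing along its y.
- jack_grip (a point): Point to grip the jack: midway between the cheek plates, 50 mm above the jack's underside (x = y = 0). Axes as the jack's.
- saddle (a point): Top of the jack's saddle, a rubber roller 30 mm long (y) and 16 mm in diameter at the front end of the lever: 75 mm ahead (+x) of the jack's origin, 34 mm above the worktop with the handle up, about 71 mm with it down, then at the same x within 3 mm.
- handle (a point): Middle of the black handle grip (56 mm long, 24 mm wide in the jack's y, 18 mm thick) on the lever, 155 mm from the pivot, which is 45 mm above the jack's origin. Up: 129 mm behind (-x) and 132 mm above the jack's origin; down: 154 mm behind, 61 mm above; it moves in an arc. Pinch it across its 24 mm (fingers closing along the jack's y) or push it from above.
- lever (a joint): Lever of the jack: 0 with the handle up (a spring brings it back there), grows to 0.49 rad at the stop with the handle fully down. The pad is met at about 0.15 rad; from there the load and the spring push the handle up with roughly 5 to 10 N, and it rises again if let go.
- egg_timer: Red and white clockwork egg timer, 62 mm across, 59 mm high, a bystander. Origin: centre of its underside.
- onion: Brown onion, about 75 mm, a bystander by the near edge of the worktop. Origin: underside.

How it is judged:
By the outcome, as a careful person would: the job done as asked, in the order asked, and still so for the second after the job is handed in, while the arm keeps its last pose, push and grip.
It also fails if it takes over 45 s, if anything falls off the work surface, if the arm or the gripper's body presses on something with over 40 N, if the wrist force passes 120 N, or if a joint passes its speed limit or range.

ROBOT

A 6-joint arm with a two-finger parallel gripper is mounted at the origin on a cart in front of the work surface, level with it; the furniture and walls round the work are solid. World frame = base frame: x ahead of the robot, y to its left, z up, the work surface at z = 0. Lengths are in m, angles in rad, forces in N, time in s.
With the tool pointing down it reaches from about 0.3 to 0.875 m from the base axis. Payload 4.2 kg.
Tool frame: the origin (TCP) lies midway between the tips of the shut fingers; the grasp point (between the pads) lies bot.hold_point_z behind it (bot.hold_point_z is the distance from the TCP to the grasp point, in m); z points along the fingers, y is the line along which they close (so a half turn about z gives the same grasp; the last joint's range is limited). The gripper opens to 85 mm and grips with 20 to 120 N. Pads are 22 mm wide; open, the fingers measure 114 mm over their backs; the gripper's body (76 mm by 85 mm) begins 54 mm behind the grasp point. The pads swing forward as they close: fully open they stand 13 mm farther back than shut.
Start: joints at [-1.146, 0.32, 1.565, -0, 1.257, -0.02], TCP at [0.247, -0.519, 0.231] pointing down, gripper open.
Joint ranges: [-3.11, 3.11], [-0.84, 2.01], [0.21, 2.61], [-1.34, 4.49], [0.05, 2.63], [-2.56, 2.56]. Speed limits (rad/s): [2.57, 2.57, 3.14, 3.14, 3.14, 3.14].

INTERFACE

Orientations are given as a 3x3 rotation matrix whose columns are the frame's x, y, z axes.
In Python, from rig import bot gives the robot as it stands.
- The arm moves only by the tool jog_arm, called after "Request:" as name(argument=value, ...) on one line, values as JSON. Schema: {"type":"object","properties":{"ticks":{"type":"array","items":{"type":"number"},"minItems":7,"maxItems":56},"squeeze":{"type":"number"},"only":{"type":"string"},"quiet":{"type":"boolean"},"lines":{"type":"string"}},"required":["ticks"],"additionalProperties":false}. ticks is one flat list of numbers that holds 1 to 8 rows one after another, with no inner brackets; each row has 7 numbers: dx, dy, dz in parts of the range, where 1.0 means 0.5 m, then a rotation vector rx, ry, rz in shares of pi rad (1.0 is pi rad), then the finger opening in m; each row is the pose to reach, as a shift and turn from the pose commanded when the call began, along the tool's axes at that moment; what a row does not reach only later rows make up. A row lasts 1/8 s, in which the tool goes at most 0.0625 m and 0.188 rad, less where a joint would pass 70% of its speed; a pose out of reach is approached as far as the arm can. The fingers move at their own pace and stop on an object; squeeze is the grip in N (left out, the last holds). Time passes only in rows, so rows that do not move let the fingers close. The tool returns the time, the measured TCP pose, the force, the opening and the grip force at its end. only (a regular expression) keeps the lines of the reply that match it, lines (a string "A,B") keeps lines A to B, and quiet returns only ok. Input that does not fit is refused with a message, and nothing moves.
- bot.read_state(): the state, without advancing time (a new reading comes with each control period).
- bot.capture(name): name is "scene" or "top" or "wrist"; returns a dict with "color" (384x512x3 uint8, red, green, blue), "fx", "fy", "cx", "cy" (pixels), "xyz" and "orientation" of the camera in the world; the wrist camera has in their place "T_tool_cam" (4x4, takes a point from camera to tool coordinates, whose origin is the TCP and whose axes are the flange's). Camera axes: x right, y up, looking along -z (the intrinsics and any distortion apply to the point x, -y, -z); pixel columns grow to the right and rows downward; lengths in m; the calibration is good to about 2 mm. A picture is of the moment at which its call begins: read the wrist's pose just before it. There is no depth.
- bot.finish_job(): hands the job in; it is judged then, once.
The state is a dict: "time_s": time; "joint_pos": joint angles; "joint_vel": joint speeds; "joint_torque": joint torques, N m; "position": TCP position; "tool_rot": TCP orientation; "ft_force": force on the tool from outside, world axes, zero at the start; "moment": the same for the moment, N m; "gripper_width": finger opening in m; "finger_force": force on a finger pad.
Only numpy, scipy, OpenCV 4.12 (cv2) and the standard library are available. Lean on these libraries where they do the work, as an engineer would, in place of code of your own. Each camera call takes 0.05 s, during which the arm holds its last target. There are 200 camera calls.

## Working session

There is one attempt and no reset: what is moved stays moved. The work goes in short steps, Python scripts to look and compute and a tool call to move; the robot and the scene stay as the last step left them, time stands still between calls to the robot, and variables do not carry over. Pictures are saved under pics/ and viewed, at most 10 in all, crops included, and the job is handed in when it is done.

```bash
ls; mkdir -p pics
```

Run:
```python
from rig import bot
import cv2,numpy as np,pickle
d={}
for n in("scene","top"):
    c=bot.capture(n);d[n]=c
    cv2.imwrite(f"pics/{n}0.png",cv2.resize(c["color"][:,:,::-1],(800,600),interpolation=cv2.INTER_CUBIC))
    print(n,{k:v for k,v in c.items() if k!="color"})
pickle.dump(d,open("c0.pkl","wb"))
print(bot.read_state(),bot.hold_point_z)
```

```text
pics
rig.py
scene {'fx': 424.88787475236177, 'fy': 424.88787475236177, 'cx': 252.89223186719096, 'cy': 195.60352665163245, 'xyz': array([-0.27107764,  0.78561644,  0.67789045]), 'orientation': array([[-0.72704611,  0.30141936, -0.61688761],
       [-0.68639745, -0.34029354,  0.64269654],
       [-0.01620169,  0.8907001 ,  0.45430258]])}
top {'fx': 368.5590246166946, 'fy': 368.5590246166946, 'cx': 253.0805892356038, 'cy': 192.22714041505785, 'xyz': array([0.44997995, 0.00557493, 1.17654383]), 'orientation': array([[ 0.01628102,  0.99752665, -0.06837774],
       [-0.99970745,  0.0174637 ,  0.01673412],
       [ 0.01788686,  0.06808528,  0.99751915]])}
{'time_s': 0.1, 'joint_pos': array([-1.14598809e+00,  3.20241181e-01,  1.56552884e+00, -1.35966447e-05,
        1.25741661e+00, -2.00060611e-02]), 'joint_vel': array([ 0.00047885, -0.00119747, -0.00293084,  0.00133404,  0.00016451,
       -0.00065135]), 'joint_torque': array([-2.26180432e-04, -4.16407478e+01, -2.34704643e+01,  3.85467581e-05,
        4.89105267e-03, -3.20668345e-07]), 'position': array([ 0.24723856, -0.51866944,  0.2305697 ]), 'tool_rot': array([[ 9.02688785e-01,  4.30293516e-01, -6.68737607e-04],
       [ 4.30294035e-01, -9.02687626e-01,  1.44697310e-03],
       [ 1.89619809e-05, -1.59392020e-03, -9.99998730e-01]]), 'ft_force': array([-0.24233521,  1.10608701, -0.38990247]), 'moment': array([-0.04384618, -0.02715091,  0.00482522]), 'finger_force': 0.0, 'gripper_width': 0.08499916748236085} 0.0187
```

View pics/scene0.png

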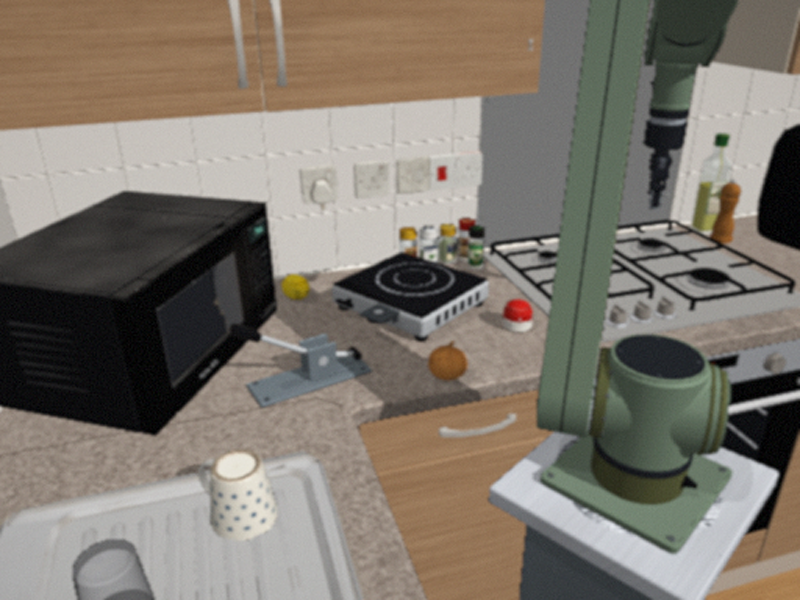

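View pics/top0.png

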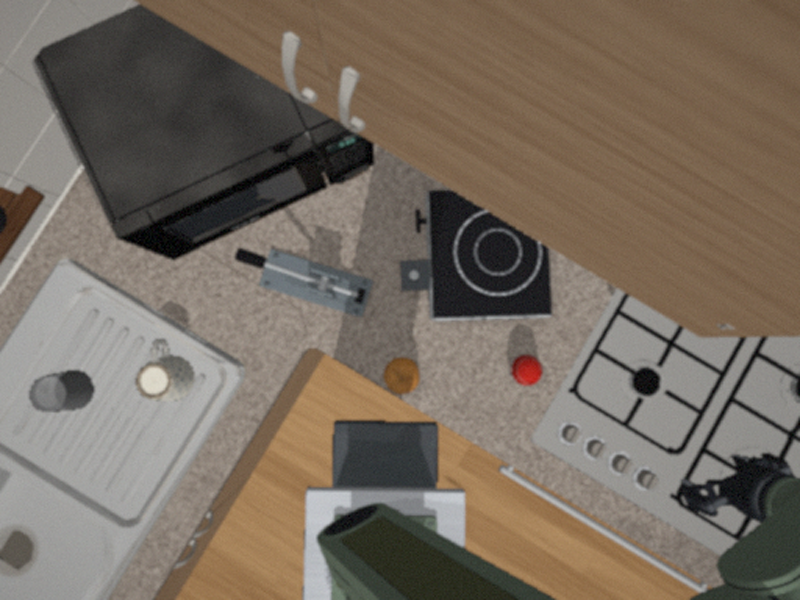

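The scene view shows the jack by the microwave with its handle up, and the cooker's tongue beside it. In the top view (800 px scale) the jack plate runs from (262,270) to (372,295), handle at (250,257). The tongue ring is at (412,274), cooker corners about (430,190), (434,320) and (552,318), the onion at (402,375) and the timer at (527,370).

Create h.py:
```python
import numpy as np,cv2
def ray(c,u,v):
    d=np.array([(u-c["cx"])/c["fx"],-(v-c["cy"])/c["fy"],-1.]);return np.array(c["xyz"]),c["orientation"]@d
def onz(c,u,v,z):
    o,d=ray(c,u,v);return o+d*(z-o[2])/d[2]
def cross(a,b):  # nearest point of two rays, and gap
    (o,d),(p,e)=a,b
    s=np.linalg.lstsq(np.c_[d,-e],p-o,rcond=None)[0];A=o+d*s[0];B=p+e*s[1]
    return (A+B)/2,np.linalg.norm(A-B)
def wrist(bot):
    s=bot.read_state();c=bot.capture("wrist");T=c["T_tool_cam"];R=s["tool_rot"]
    c["xyz"]=s["position"]+R@T[:3,3];c["orientation"]=R@T[:3,:3];return c
```

Run:
```python
import pickle;from h import *
d=pickle.load(open("c0.pkl","rb"));t=d["top"];k=.64
for n,u,v,z in[("plate front L",372,280,.008),("plate fr R",363,313,.008),("plate back",262,285,.008),("plate back2",272,250,.008),("handle",250,257,.132),("ring",412,274,.06),("cookerA",430,190,.064),("B",434,320,.064),("C",552,318,.064),("onion",402,375,.035),("timer",527,370,.04)]:
    print(n,onz(t,u*k,v*k,z).round(3))
im=t["color"][108:262,142:372,::-1]
cv2.imwrite("pics/t1.png",cv2.resize(im,None,fx=3.4,fy=3.4,interpolation=cv2.INTER_CUBIC))
```

```text
plate front L [0.571 0.034 0.008]
plate fr R [0.503 0.051 0.008]
plate back [0.557 0.257 0.008]
plate back2 [0.629 0.239 0.008]
handle [0.596 0.254 0.132]
ring [ 0.579 -0.045  0.06 ]
cookerA [ 0.745 -0.077  0.064]
B [ 0.489 -0.088  0.064]
C [ 0.497 -0.318  0.064]
onion [ 0.381 -0.029  0.035]
timer [ 0.395 -0.275  0.04 ]
```

View pics/t1.png

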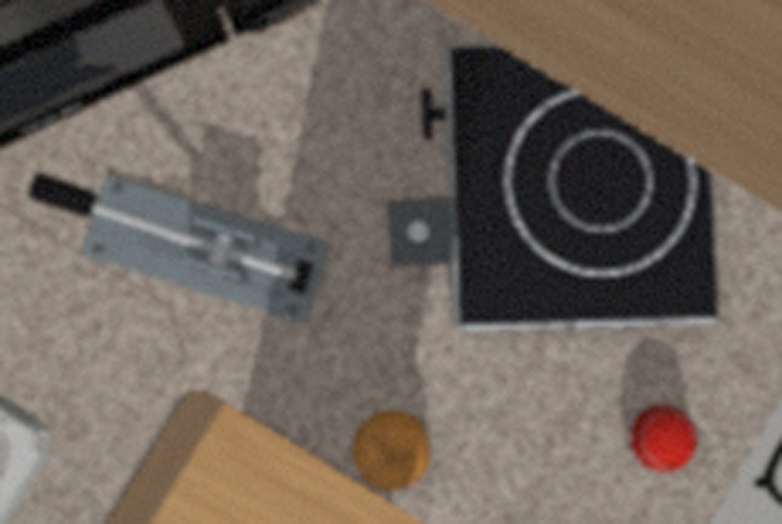

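The crop confirms it: jack yaw is about -105°, cooker yaw about -88°. The saddle is at crop (300,273), the ring at (418,231). Next I check the obstacles and the camera mount, then get a closer wrist view.

Run:
```python
import pickle;from h import *;from rig import bot
d=pickle.load(open("c0.pkl","rb"));t=d["top"];s=d["scene"];k=.64
for n,u,v in[("mw bottom near",155,418),("mw bottom far",275,305)]:print(n,onz(s,u*k,v*k,0).round(3))
for n,a,b in[("mw top near",(165,240),(123,225)),("mw top far",(268,205),(372,140)),("cab corner",(540,93),(700,335))]:
    print(n,*cross(ray(s,a[0]*k,a[1]*k),ray(t,b[0]*k,b[1]*k)))
c=wrist(bot);print(c["T_tool_cam"].round(3),c["fx"],c["cx"],c["cy"],[x for x in c])
R=bot.read_state()["tool_rot"];p=bot.read_state()["position"]
print("shift to .50,.04,.28:",R.T@(np.array([.50,.04,.28])-p), R.T@(np.array([.4,-.25,.28])-p))
```

```text
mw bottom near [0.667 0.405 0.   ]
mw bottom far [0.856 0.005 0.   ]
mw top near [0.60086612 0.37610349 0.33840884] 0.03208127369293424
mw top far [0.77917543 0.0387294  0.25976298] 0.01637448793111041
cab corner [ 0.45996934 -0.39657097  0.45038406] 0.006195103385241255
[[ 0.001  0.952  0.308  0.079]
 [ 1.    -0.001  0.001 -0.   ]
 [ 0.001  0.308 -0.952 -0.141]
 [ 0.     0.     0.     1.   ]] 318.4166415527109 256.22152218236687 194.1714159681024 ['color', 'fx', 'fy', 'cx', 'cy', 'T_tool_cam', 'xyz', 'orientation']
shift to .50,.04,.28: [ 0.46854971 -0.39569257 -0.04878727] [ 0.25350109 -0.176937   -0.049081  ]
```

Careful with the scale: shifts go in shares of 0.5 m and turns go in shares of pi rad. That gives: 0.446 m is 0.892, -0.418 m is -0.836, -0.87 rad is -0.2769.

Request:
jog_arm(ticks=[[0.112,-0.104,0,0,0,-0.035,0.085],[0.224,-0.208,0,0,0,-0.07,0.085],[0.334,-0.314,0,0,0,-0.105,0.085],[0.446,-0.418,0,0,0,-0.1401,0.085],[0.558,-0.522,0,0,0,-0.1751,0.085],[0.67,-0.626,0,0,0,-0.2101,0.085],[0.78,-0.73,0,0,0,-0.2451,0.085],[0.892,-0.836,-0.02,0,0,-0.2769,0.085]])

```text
refused: ticks[0]: [0.112, -0.104, 0, 0, 0, -0.035, 0.085] is not of type 'number' (schema: type "number"). Nothing was moved.
```

The call was refused and nothing moved: it wants one flat list, 7 numbers to a row, no inner brackets. Same move again in that form.

Request:
jog_arm(ticks=[0.112,-0.104,0,0,0,-0.035,0.085,0.224,-0.208,0,0,0,-0.07,0.085,0.334,-0.314,0,0,0,-0.105,0.085,0.446,-0.418,0,0,0,-0.1401,0.085,0.558,-0.522,0,0,0,-0.1751,0.085,0.67,-0.626,0,0,0,-0.2101,0.085,0.78,-0.73,0,0,0,-0.2451,0.085,0.892,-0.836,-0.02,0,0,-0.2769,0.085])

```text
time_s: 1.15
position: [0.43, -0.0516, 0.2348]
tool_rot: [[0.25, 0.968, -0.0], [0.968, -0.25, -0.0], [-0.0, -0.0, -1.0]]
ft_force: [0.1, -0.5, 0.4]
gripper_width: 0.085
finger_force: 0.0
```

Run:
```python
from rig import bot
s=bot.read_state();print(s["position"],s["tool_rot"],s["joint_pos"])
R=s["tool_rot"];import numpy as np
print(R.T@(np.array([.47,.05,.24])-s["position"]))
```

```text
[ 0.4299931  -0.05164049  0.23479001] [[ 2.49949356e-01  9.68258909e-01 -6.79397970e-05]
 [ 9.68258887e-01 -2.49949365e-01 -2.06196325e-04]
 [-2.16632938e-04 -1.42446734e-05 -9.99999976e-01]] [-1.45923336e-01  9.18921885e-02  1.85477204e+00 -2.29932316e-04
  1.19496567e+00  1.06789022e-01]
[ 0.10841288  0.01333199 -0.00523367]
```

To row units: 0.108 m is 0.216, 0.055 m is 0.11.

Request:
jog_arm(ticks=[0.11,0.014,0,0,0,0,0.085,0.216,0.026,0,0,0,0,0.085,0.216,0.026,0,0,0,0,0.085,0.216,0.026,0,0,0,0,0.085])

```text
time_s: 1.65
position: [0.4692, 0.0472, 0.2345]
tool_rot: [[0.253, 0.968, -0.001], [0.968, -0.253, -0.001], [-0.001, -0.001, -1.0]]
ft_force: [0.4, -1.1, 0.0]
gripper_width: 0.085
finger_force: 0.0
```

Run:
```python
from h import *;from rig import bot;import pickle
c=wrist(bot);pickle.dump(c,open("w1.pkl","wb"));print(c["xyz"])
cv2.imwrite("pics/w1.png",cv2.resize(c["color"][:,:,::-1],(800,600),interpolation=cv2.INTER_CUBIC))
```

```text
[0.48929287 0.12439085 0.37585629]
```

View pics/w1.png

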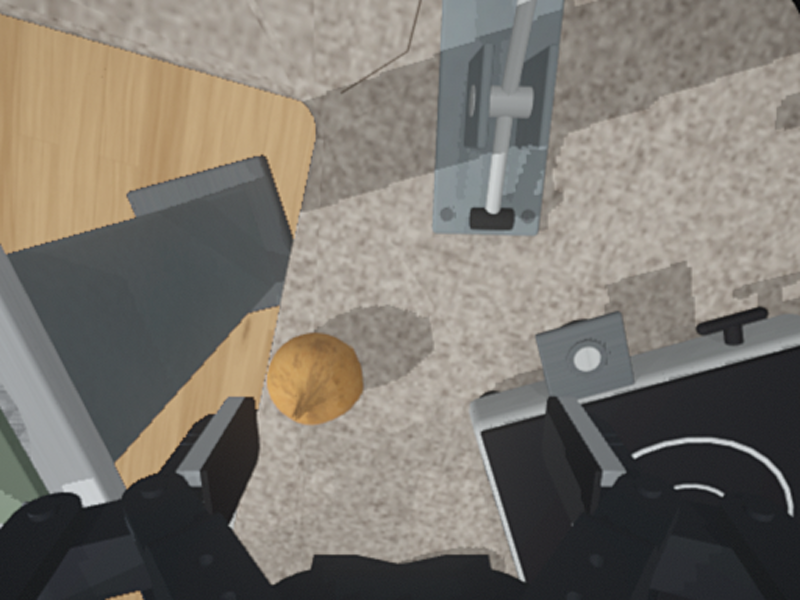

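The wrist view shows (800 px scale) the jack plate's front corners at (433,234) and (537,236), the saddle roller at (491,218) and the pivot at (511,101). The tongue ring is at (586,358), with tongue outer corners at (537,335) and (620,313). The cooker's corner is at (472,408).

I take a second view closer to the jack.

To row units: 0.08 m is 0.16, 0.06 m is 0.12.

Request:
jog_arm(ticks=[0.08,0.06,0,0,0,0,0.085,0.16,0.12,0,0,0,0,0.085,0.16,0.12,0,0,0,0,0.085,0.16,0.12,0,0,0,0,0.085])

```text
time_s: 2.2
position: [0.5472, 0.1082, 0.2346]
tool_rot: [[0.255, 0.967, -0.002], [0.967, -0.255, -0.001], [-0.001, -0.001, -1.0]]
ft_force: [-1.2, -0.0, 0.4]
gripper_width: 0.0852
finger_force: 0.0
```

Run:
```python
from h import *;from rig import bot;import pickle
c=wrist(bot);pickle.dump(c,open("w2.pkl","wb"));print(c["xyz"])
cv2.imwrite("pics/w2.png",cv2.resize(c["color"][:,:,::-1],(800,600),interpolation=cv2.INTER_CUBIC))
```

```text
[0.56749627 0.18531743 0.37591168]
```

View pics/w2.png

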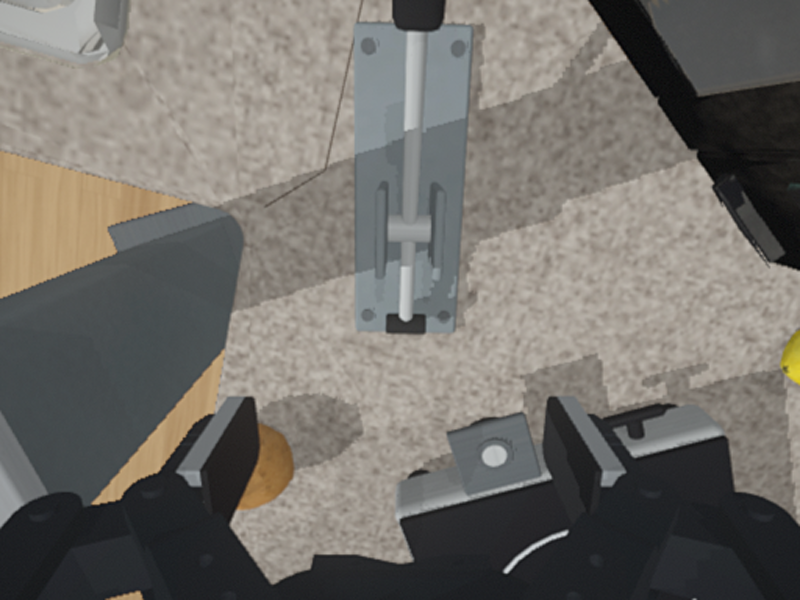

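The second view shows the plate's corners at (356,331), (456,332), (358,22) and (472,24). Cheek tops are around x 382 and 437, rows 183–278. The ring is at (494,456) and the tongue corners at (447,433) and (526,414). Next step: refine by edge fits and triangulate.

Run:
```python
from h import *;import pickle
w1,w2=[pickle.load(open(f,"rb")) for f in("w1.pkl","w2.pkl")];k=.64
def blob(c,u,v,r=11):
    u,v=int(u*k),int(v*k);g=c["color"].min(2)[v-r:v+r,u-r:u+r];m=(g>165).astype(np.uint8)
    n,l,st,ce=cv2.connectedComponentsWithStats(m);i=1+st[1:,4].argmax();return ce[i]+[u-r,v-r]
a,b=blob(w1,586,358),blob(w2,494,456);print("ring px",a/k,b/k);print("ring",*cross(ray(w1,*a),ray(w2,*b)))
P=lambda n,p,q:print(n,*cross(ray(w1,p[0]*k,p[1]*k),ray(w2,q[0]*k,q[1]*k)))
P("plate fl",(433,234),(356,331));P("plate fr",(537,236),(456,332));P("saddle end",(491,229),(406,332))
P("tongue a",(537,335),(447,433));P("tongue b",(620,313),(526,414));P("cheek L front",(467,146),(379,278));P("pivot",(511,101),(409,229))
# cooker front top edge in w1: first dark row down each column
g=cv2.cvtColor(w1["color"],cv2.COLOR_RGB2GRAY).astype(float)
pts=[]
for u in list(range(318,345))+list(range(412,505,3)):
    v0=int((430-(u/k-490)*88/310)*k);col=np.diff(g[v0-9:v0+9,u]);i=col.argmin();pts.append(onz(w1,u,v0-9+i+.5,.064)[:2])
pts=np.array(pts,np.float32);d=cv2.fitLine(pts,cv2.DIST_HUBER,0,.001,.001).ravel();print("cooker edge y-dir deg",np.degrees(np.arctan2(d[1],d[0])),d[2:])
# plate long sides in w2
g=cv2.cvtColor(w2["color"],cv2.COLOR_RGB2GRAY).astype(float);s=w2["color"].astype(float);s=s[:,:,2]-s[:,:,0]
for nm,u0,u1,sg in(("left",358,356,1),("right",472,456,-1)):
    pts=[]
    for v in range(20,205):
        uc=int((u0+(u1-u0)*(v/k-22)/310)*k);i=(sg*np.diff(cv2.GaussianBlur(s,(3,3),0)[v,uc-6:uc+7])).argmax();pts.append(onz(w2,uc-6+i+.5,v,.008)[:2])
    d=cv2.fitLine(np.array(pts,np.float32),cv2.DIST_HUBER,0,.001,.001).ravel();print("plate",nm,np.degrees(np.arctan2(d[1],d[0])),d[2:])
for q in((356,331),(456,332),(358,22),(472,24)):print(onz(w2,q[0]*k,q[1]*k,.008)[:2])
for q in((382,183),(382,278),(437,183),(437,278)):print("cheek",onz(w2,q[0]*k,q[1]*k,.075)[:2])
```

```text
ring px [586.64550781 358.3984375 ] [493.80173841 455.20488411]
ring [ 0.57820349 -0.04605315  0.05941397] 0.00010133769462514805
plate fl [0.49621344 0.05465066 0.00269963] 0.00046736455121795795
plate fr [ 0.57348156  0.03157091 -0.00304729] 0.0006014110508909657
saddle end [0.53658987 0.05153568 0.02331032] 0.00025410614756344154
tongue a [ 0.54868674 -0.02236547  0.05422119] 0.0005100032901887505
tongue b [ 0.60828085 -0.0231103   0.0504059 ] 0.0010774069030923608
cheek L front [0.52990597 0.10958727 0.06046299] 0.0069082251127644805
pivot [0.55941387 0.1311003  0.05174109] 0.001496478390115481
cooker edge y-dir deg 2.8200147 [ 0.5961485 -0.0756414]
plate left 73.64157 [0.5240116  0.15428708]
plate right 73.96719 [0.60462105 0.14931843]
[0.49709384 0.05669923]
[0.57348035 0.0357981 ]
[0.55932359 0.26504333]
[0.63150424 0.24487269]
cheek [0.55094636 0.16593184]
cheek [0.53560196 0.11007535]
cheek [0.5823089  0.15770092]
cheek [0.56887606 0.10134887]
```

To row units: 0.12 m is 0.24, 0.1 m is 0.2, 0.025 rad is 0.008.

Request:
jog_arm(ticks=[0.026,0.006,0.1,0,0,0.0038,0.085,0.052,0.011,0.2,0,0,0.008,0.085,0.052,0.011,0.24,0,0,0.008,0.085,0.052,0.011,0.24,0,0,0.008,0.085])

```text
time_s: 2.75
position: [0.5581, 0.1322, 0.1138]
tool_rot: [[0.278, 0.96, -0.004], [0.96, -0.278, -0.001], [-0.002, -0.003, -1.0]]
ft_force: [0.3, -0.4, 0.9]
gripper_width: 0.0851
finger_force: 0.0
```

Run:
```python
from rig import bot;import numpy as np
s=bot.read_state();print(s["tool_rot"].T@(np.array([.559,.132,.032])-s["position"]))
```

```text
[0.00022251 0.00121595 0.08175728]
```

To row units: 0.082 m is 0.164, 0.065 m is 0.13.

Request:
jog_arm(ticks=[0,0.002,0.08,0,0,0,0.085,0,0.002,0.13,0,0,0,0.085,0,0.002,0.164,0,0,0,0.085,0,0.002,0.164,0,0,0,0.085])

```text
time_s: 3.25
position: [0.5607, 0.1328, 0.033]
tool_rot: [[0.278, 0.961, -0.0], [0.961, -0.278, -0.0], [-0.0, -0.0, -1.0]]
ft_force: [0.5, -0.4, -0.0]
gripper_width: 0.085
finger_force: 0.0
```

Request:
jog_arm(ticks=[0,0,0,0,0,0,0.035,0,0,0,0,0,0,0.035,0,0,0,0,0,0,0.035,0,0,0,0,0,0,0.035,0,0,0,0,0,0,0.035,0,0,0,0,0,0,0.035], squeeze=50)

```text
time_s: 4.0
position: [0.5608, 0.1334, 0.0339]
tool_rot: [[0.277, 0.961, 0.0], [0.961, -0.277, 0.0], [0.0, 0.0, -1.0]]
ft_force: [-2.4, 0.2, 5.7]
gripper_width: 0.0413
finger_force: 53.7
```

To row units: 0.0106 m is 0.0212, -0.007 m is -0.014, -0.327 rad is -0.1041.

Request:
jog_arm(ticks=[0,0,-0.014,0,0,0,0.035,0,0,-0.014,0,0,0,0.035,0,0.01,-0.014,0,0,-0.0509,0.035,-0.003,0.0212,-0.014,0,0,-0.1041,0.035,-0.003,0.0212,-0.014,0,0,-0.1041,0.035,-0.003,0.0212,-0.014,0,0,-0.1041,0.035], squeeze=70)

```text
time_s: 4.75
position: [0.5701, 0.1288, 0.0394]
tool_rot: [[-0.044, 0.999, -0.001], [0.999, 0.044, -0.0], [-0.0, -0.001, -1.0]]
ft_force: [-0.3, 0.4, -6.7]
gripper_width: 0.0416
finger_force: 71.9
```

Run:
```python
from h import *;from rig import bot;import pickle
c=wrist(bot);pickle.dump(c,open("w3.pkl","wb"));print(c["xyz"])
cv2.imwrite("pics/w3.png",cv2.resize(c["color"][:,:,::-1],(800,600),interpolation=cv2.INTER_CUBIC))
c=bot.capture("scene")
cv2.imwrite("pics/s3.png",cv2.resize(c["color"][150:270,140:330,::-1],(760,480),interpolation=cv2.INTER_CUBIC))
```

```text
[0.56675219 0.2083944  0.18077249]
```

View pics/w3.png

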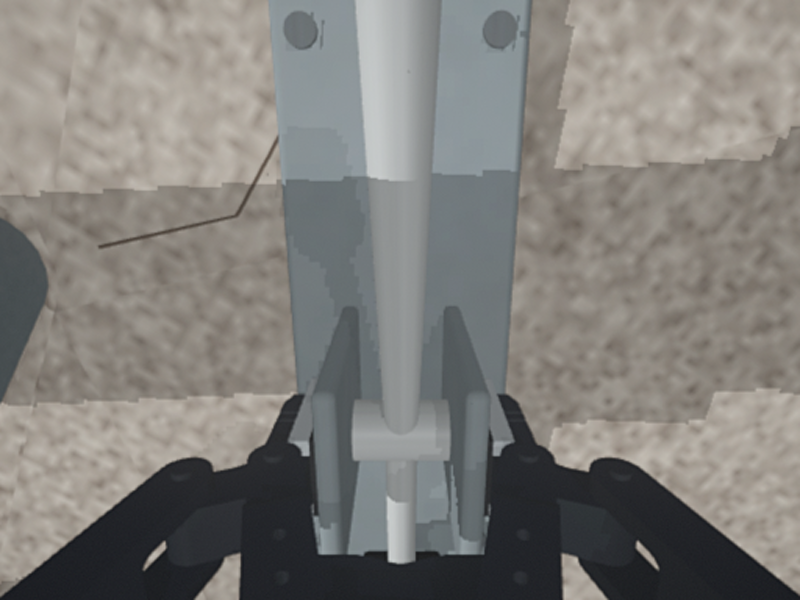

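View pics/s3.png

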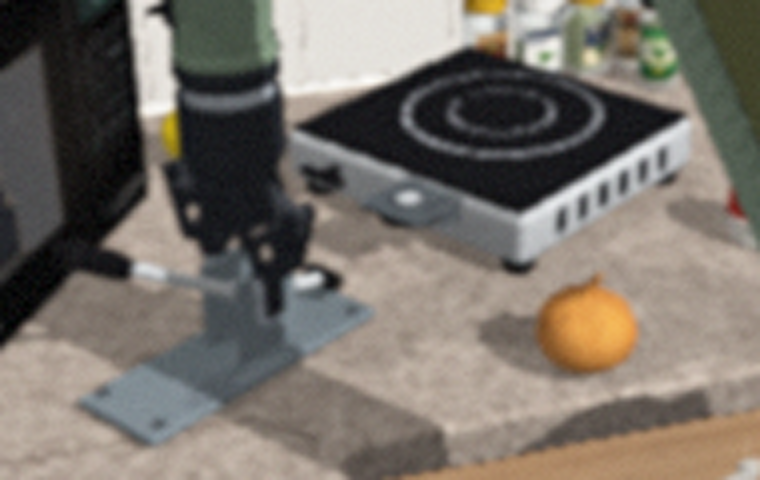

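The wrist view shows the jack straight in the fingers, with the pivot tube spanning (353–450, 402–460). The scene crop shows the jack lifted level, its saddle facing the tongue. I compute the jack's offset in the hand from the pivot tube.

Run:
```python
from h import *;import pickle;from rig import bot
c=pickle.load(open("w3.pkl","rb"));k=.64;s=bot.read_state()
w2=pickle.load(open("w2.pkl","rb"))
p=onz(c,401*k,431*k,.051);print("pivot now",p, "rel tool",s["tool_rot"].T@(p-s["position"]))
print("pivot before",onz(w2,409*k,229*k,.045))
print("base left/right at v=300",onz(c,291*k,300*k,.014),onz(c,512*k,300*k,.014), "edges dir", onz(c,271*k,20*k,.014)-onz(c,297*k,380*k,.014),onz(c,530*k,20*k,.014)-onz(c,505*k,380*k,.014))
x=np.array([.0436,-.999,0]);g=np.array([.5782,-.0461,0])-.075*x
print("goal origin",g,"shift tool",s["tool_rot"].T@(g-np.r_[p[:2],0]))
```

```text
pivot now [0.57055172 0.12642951 0.051     ] rel tool [-0.00246865  0.00017083 -0.01138771]
pivot before [0.55879102 0.13059298 0.045     ]
base left/right at v=300 [0.53063616 0.15405705 0.014     ] [0.60824424 0.15751879 0.014     ] edges dir [-5.43066459e-03  1.18341778e-01 -2.77555756e-17] [-5.49433824e-03  1.18320582e-01 -2.77555756e-17]
goal origin [0.57493  0.028825 0.      ] shift tool [-9.77026572e-02  1.83094022e-05  1.40992080e-05]
```

To row units: -0.098 m is -0.196, -0.088 m is -0.176.

Request:
jog_arm(ticks=[-0.04,0,0,0,0,0,0.035,-0.08,0,0,0,0,0,0.035,-0.12,0,0,0,0,0,0.035,-0.15,0,0,0,0,0,0.035,-0.176,0,0,0,0,0,0.035,-0.196,0,0,0,0,0,0.035,-0.196,0,0,0,0,0,0.035,-0.196,0,0,0,0,0,0.035], squeeze=70)

```text
time_s: 5.85
position: [0.5752, 0.0313, 0.0399]
tool_rot: [[-0.046, 0.999, -0.0], [0.999, 0.046, 0.0], [0.0, -0.0, -1.0]]
ft_force: [1.0, 0.4, -7.7]
gripper_width: 0.0416
finger_force: 71.8
```

Run:
```python
from h import *;from rig import bot;import pickle
s=bot.read_state();print(s["position"])
c=wrist(bot);cv2.imwrite("pics/w4.png",cv2.resize(c["color"][:,:,::-1],(800,600)))
t=bot.capture("top");s=bot.capture("scene");pickle.dump((t,s),open("c4.pkl","wb"))
o=pickle.load(open("c0.pkl","rb"))["top"]
d=cv2.absdiff(t["color"],o["color"]).max(2);print("cooker change",d[125:200,295:340].mean(),"before-noise",d[150:170,150:155].mean())
```

```text
[0.57516487 0.0313325  0.03987263]
cooker change 6.250666666666667 before-noise 42.96
```

To row units: 0.006 m is 0.012, 0.003 m is 0.006.

Request:
jog_arm(ticks=[0,0,0.006,0,0,0,0.035,0,0,0.012,0,0,0,0.035,0,0,0.012,0,0,0,0.035])

```text
time_s: 6.38
position: [0.5752, 0.0311, 0.0341]
tool_rot: [[-0.046, 0.999, 0.0], [0.999, 0.046, 0.0], [0.0, 0.0, -1.0]]
ft_force: [-0.2, 0.9, -3.5]
gripper_width: 0.0412
finger_force: 72.2
```

Request:
jog_arm(ticks=[0,0,0,0,0,0,0.085,0,0,0,0,0,0,0.085,0,0,0,0,0,0,0.085,0,0,0,0,0,0,0.085,0,0,-0.06,0,0,0,0.085,0,0,-0.16,0,0,0,0.085,0.06,0,-0.28,0,0,0,0.085,0.12,0,-0.34,0,0,0,0.085])

```text
time_s: 7.38
position: [0.5733, 0.0913, 0.2071]
tool_rot: [[-0.045, 0.999, 0.004], [0.999, 0.045, 0.001], [0.0, 0.004, -1.0]]
ft_force: [1.7, 0.2, 0.3]
gripper_width: 0.0849
finger_force: 0.0
```

Run:
```python
from h import *;from rig import bot;import pickle
c=wrist(bot);pickle.dump(c,open("w5.pkl","wb"));cv2.imwrite("pics/w5.png",cv2.resize(c["color"][:,:,::-1],(800,600),interpolation=cv2.INTER_CUBIC))
```

```text
(no output)
```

View pics/w5.png

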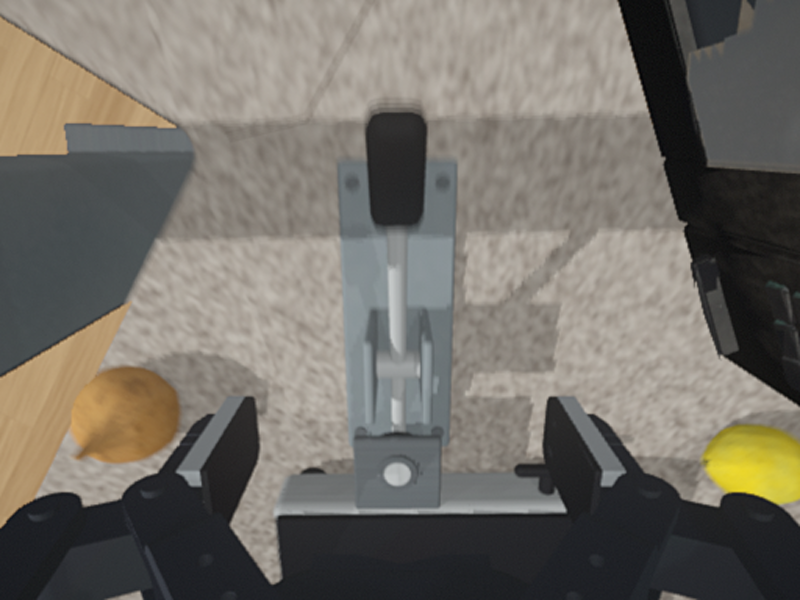

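The jack stands under the tongue: pivot at (399,366), ring at (398,474), handle grip centre at (396,168). Numeric check next, plus the handle approach.

Run:
```python
from h import *;import pickle;from rig import bot
c=pickle.load(open("w5.pkl","rb"));k=.64;s=bot.read_state();print(s["position"])
p=onz(c,399*k,366*k,.045);r=onz(c,398*k,474*k,.060);x=np.array([.0436,-.999,0]);y=np.array([.999,.0436,0])
print(p,r,"pivot->ring along x,y:",(r-p)@x,(r-p)@y)
h=onz(c,396*k,168*k,.135);print("handle",h,"rel jack",(h-p)@x,(h-p)@y)
g=p-.129*x;g[2]=.130-.0187;print("tool shift to grasp handle",s["tool_rot"].T@(g-s["position"]))
```

```text
[0.57501448 0.09553301 0.21125998]
[0.57623151 0.02899218 0.045     ] [ 0.57881473 -0.04501583  0.06      ] pivot->ring along x,y: 0.07404662897034273 -0.0006461047141435341
handle [0.56884723 0.16079647 0.135     ] rel jack -0.1319944432392743 -0.0016302272262641911
tool shift to grasp handle [ 0.06202715 -0.00264263  0.10021039]
```

To row units: 0.096 m is 0.192, 0.08 m is 0.16.

Request:
jog_arm(ticks=[0.08,-0.005,0,0,0,0,0.06,0.124,-0.005,0.04,0,0,0,0.06,0.124,-0.005,0.1,0,0,0,0.06,0.124,-0.005,0.16,0,0,0,0.06,0.124,-0.005,0.192,0,0,0,0.06,0.124,-0.005,0.192,0,0,0,0.06])

```text
time_s: 8.18
position: [0.5665, 0.1524, 0.1069]
tool_rot: [[-0.046, 0.999, -0.002], [0.999, 0.046, -0.001], [-0.001, -0.002, -1.0]]
ft_force: [-0.1, -0.7, 0.8]
gripper_width: 0.06
finger_force: 0.0
```

Request:
jog_arm(ticks=[0,0,0,0,0,0,0.015,0,0,0,0,0,0,0.015,0,0,0,0,0,0,0.015,0,0,0,0,0,0,0.015,0,0,0,0,0,0,0.015], squeeze=45)

```text
time_s: 8.8
position: [0.5683, 0.1531, 0.1088]
tool_rot: [[-0.046, 0.999, 0.003], [0.999, 0.046, 0.001], [0.001, 0.003, -1.0]]
ft_force: [3.8, 1.6, 4.5]
gripper_width: 0.0227
finger_force: 46.9
```

To row units: 0.0325 m is 0.065, 0.024 m is 0.048.

Request:
jog_arm(ticks=[0.0096,0,0.016,0,0,0,0.015,0.018,0,0.032,0,0,0,0.015,0.026,0,0.048,0,0,0,0.015,0.032,0,0.065,0,0,0,0.015,0.032,0,0.065,0,0,0,0.015], squeeze=45)

```text
time_s: 9.43
position: [0.5682, 0.1692, 0.0769]
tool_rot: [[-0.047, 0.999, 0.005], [0.999, 0.047, 0.0], [0.0, 0.005, -1.0]]
ft_force: [2.8, 1.3, 9.1]
gripper_width: 0.0237
finger_force: 46.7
```

Run:
```python
from rig import bot;s=bot.read_state();print(s["position"],s["ft_force"],s["moment"])
```

```text
[0.56819528 0.16918658 0.0769096 ] [2.79561288 1.28873051 9.07273495] [-0.23811193 -0.37505332  0.12485316]
```

Request:
jog_arm(ticks=[0.006,0,0.018,0,0,0,0.015,0.01,0,0.035,0,0,0,0.015,0.014,0,0.052,0,0,0,0.015,0.016,0,0.066,0,0,0,0.015,0.016,0,0.072,0,0,0,0.015,0.016,0,0.072,0,0,0,0.015], squeeze=60)

```text
time_s: 10.18
position: [0.5678, 0.1776, 0.0414]
tool_rot: [[-0.046, 0.999, 0.005], [0.999, 0.046, 0.001], [0.001, 0.005, -1.0]]
ft_force: [2.8, 3.9, 11.4]
gripper_width: 0.023
finger_force: 62.1
```

Run:
```python
from rig import bot;s=bot.read_state();print(s["position"],s["ft_force"],s["moment"])
```

```text
[0.56778111 0.17758774 0.04140234] [ 2.80870706  3.88622095 11.42691835] [-0.08114801 -0.19992516  0.10555795]
```

To row units: 0.003 m is 0.006, 0.002 m is 0.004.

Request:
jog_arm(ticks=[0,0,0.004,0,0,0,0.015,0,0,0.006,0,0,0,0.015,0,0,0.006,0,0,0,0.015], squeeze=60)

```text
time_s: 10.55
position: [0.5678, 0.1778, 0.0387]
tool_rot: [[-0.046, 0.999, 0.005], [0.999, 0.046, 0.002], [0.002, 0.005, -1.0]]
ft_force: [1.5, 3.1, 12.8]
gripper_width: 0.023
finger_force: 62.3
```

Request:
jog_arm(ticks=[0,0,0.004,0,0,0,0.015,0,0,0.004,0,0,0,0.015], squeeze=60)

```text
time_s: 10.8
position: [0.5678, 0.178, 0.0372]
tool_rot: [[-0.046, 0.999, 0.005], [0.999, 0.046, 0.002], [0.002, 0.005, -1.0]]
ft_force: [-0.5, 3.7, 15.7]
gripper_width: 0.0234
finger_force: 63.0
```

Run:
```python
from h import *;from rig import bot;import pickle
s=bot.read_state();print(s["position"],s["ft_force"])
t=bot.capture("top");c=wrist(bot);S=bot.capture("scene");pickle.dump((t,c,S),open("c6.pkl","wb"))
a=cv2.resize(S["color"][150:270,140:330,::-1],(760,480),interpolation=cv2.INTER_CUBIC)
cv2.imwrite("pics/s6.png",a)
```

```text
[0.56779675 0.17798649 0.03724662] [-0.53764452  3.72425097 15.67356142]
```

View pics/s6.png

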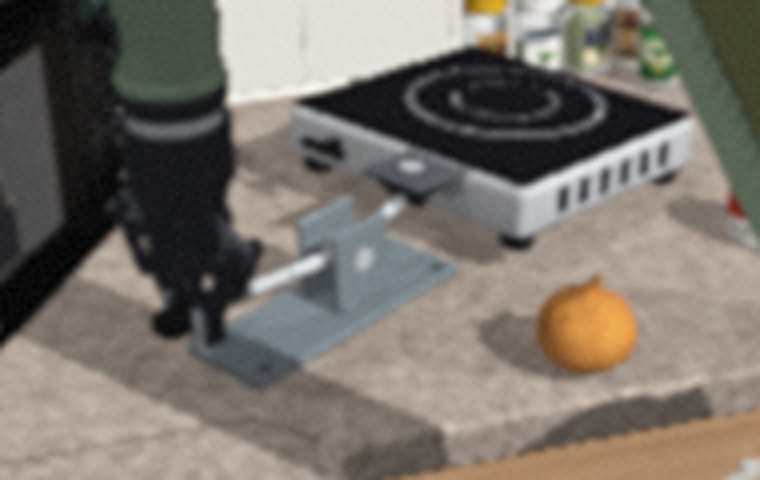

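The scene crop shows the cooker's tongue side lifted on the saddle, ring at (410,165), with the handle low. The force is only beginning to rise, so I press a little more to be sure of the stop.

Request:
jog_arm(ticks=[0,0,0.004,0,0,0,0.015,0,0,0.008,0,0,0,0.015,0,0,0.008,0,0,0,0.015,0,0,0.008,0,0,0,0.015], squeeze=70)

```text
time_s: 11.45
position: [0.5679, 0.1781, 0.0356]
tool_rot: [[-0.046, 0.999, 0.006], [0.999, 0.046, 0.003], [0.002, 0.006, -1.0]]
ft_force: [-3.6, 2.9, 29.4]
gripper_width: 0.023
finger_force: 70.4
```

Run:
```python
from h import *;from rig import bot;import pickle
s=bot.read_state();print(s["position"],s["ft_force"])
c=wrist(bot);pickle.dump(c,open("w7.pkl","wb"))
cv2.imwrite("pics/w7.png",cv2.resize(c["color"][:,:,::-1],(800,600),interpolation=cv2.INTER_CUBIC))
t=bot.capture("top");S=bot.capture("scene");d=pickle.load(open("c0.pkl","rb"))
def blob(c,u,v,r):
    g=c["color"].min(2)[v-r:v+r,u-r:u+r];m=(g>g.max()-35).astype(np.uint8);n,l,st,ce=cv2.connectedComponentsWithStats(m)
    i=l[np.unravel_index(g.argmax(),g.shape)];return ce[i]+[u-r,v-r]
a=blob(S,242,191,5);b=blob(t,264,176,5);print(a,b,cross(ray(S,*a),ray(t,*b)))
a=blob(d["scene"],242,199,5);b=blob(d["top"],264,176,5);print(a,b,cross(ray(d["scene"],*a),ray(d["top"],*b)))
```

```text
[0.56788325 0.17810975 0.03557644] [-3.60605205  2.90035026 29.3735455 ]
[242.375 190.75 ] [266.5 174. ] (array([ 0.57924275, -0.05217938,  0.08714659]), np.float64(0.0012692714361614433))
[241.5 199. ] [264.55555556 175.7037037 ] (array([ 0.57777531, -0.04707135,  0.06047459]), np.float64(0.0006252051409263958))
```

View pics/w7.png

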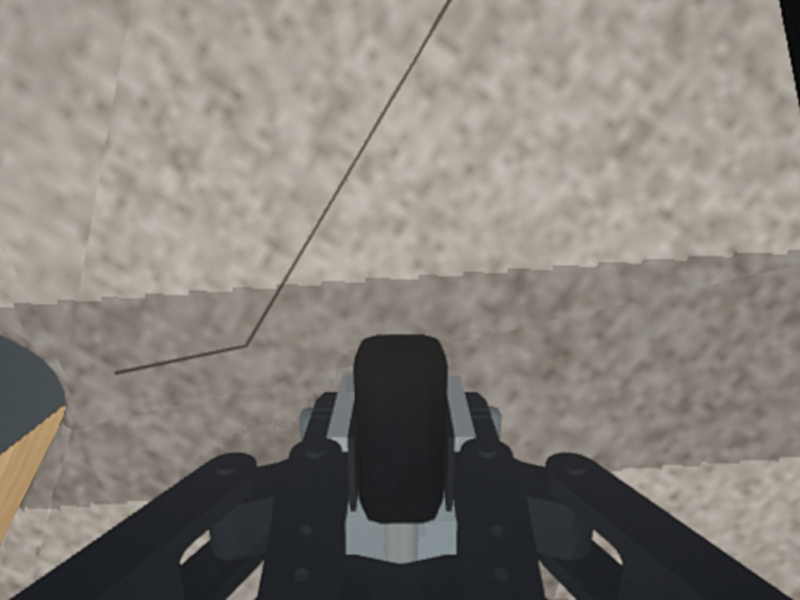

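The wrist view shows the handle grip squarely held between the pads, (355–447, 335–520). The force has risen steeply to 29 N, so the lever is on its stop, and the ring has gone up about 27 mm. I hand in the job.

```bash
python3 -c "
from rig import bot
s=bot.read_state();print(s['ft_force'],s['position']);print(bot.finish_job())"
```

```text
[-4.35741612  3.32390755 29.38553175] [0.56791293 0.17811415 0.03558115]
the job is handed in; nothing more can be done
None
```

The job is handed in (no verdict was shown): the jack stands with its saddle within about 1 mm of the lift pad's centre, the gripper is holding the handle down at its stop with about 29 N, and the cooker's tongue is up about 27 mm; the egg timer and onion weren't approached, though I didn't re-measure them at the end.

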